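# Secure the cash box hasp with its R-clip

## Task

Fold the cash box's hasp strap right down over its cross-drilled pin, then pick up the R-clip and push its straight leg through the hole of the pin until the bow springs over the pin; the pin slides stiffly up and down, so find the height of its hole first. Push from the side nearest you, without ramming (never over 25 N between clip and pin), let go and leave the clip seated there; leave the stamp and the coin roll where they stand.

Things in the scene. Friction and masses are not known exactly. Their poses are not given: they have to be found in the camera images.
- pin_base (a point): Point on the box lid, on the axis of an upright steel pin (20 mm across, flat top). Its 7 x 7 mm cross hole runs level through it along this point's x (away from the robot; z up); push the clip towards +x. The pin slides stiffly (18 N) up or down: the hole's centre is 12 mm below the pin's top, 21 to 57 mm above this point, height NOT measured: find it by touch or sight.
- strap (a joint): Flat steel hasp strap, 38 wide, 95 long, 4 mm thick, hinged on the lid: 0 = folded flat (its fork then straddles the pin), positive = angle raised, in rad. Stiff hinge (about 0.12 N m of friction): stays where it is left.
- strap_hinge (a point): Middle of the strap's hinge line, 4 mm above the lid; the hinge line lies along this point's x, the strap reaches from here towards this point's -y, the pin is 75 mm away that way. Axes as at pin_base.
- clip_grip (a point): R-clip lying flat: centre of its black moulded grip (36 long x 16 wide x 16 mm high, 8 mm above the counter). Its x axis points along the straight leg to the tip, z up. The leg is 5 mm wire; the bow lies beside it on the +y side, reaching out to y = 17 mm and x = 54 mm, at the same height.
- clip_tip (a point): End of the clip's straight leg, 75 mm ahead of clip_grip; the last 6 mm are thinned to 4 mm. Same axes.
- clip_seat (a point): Point on the line of the leg, 31 mm ahead of clip_grip, where the pin's axis lies when the clip is home. The flare of the bow meets the pin about 17 mm before home, the bow passes the widest point 10 mm before home and then springs in; 3 mm past home the grip strikes the pin. Same axes.
- clip_bow (a joint): Sprung bow of the clip: 0 = relaxed, about 0.15 rad when spread widest by the pin; pushing it over takes roughly 4 to 12 N along the leg, which drops as it springs over.
- stamp_mid (a point): Bystander: wooden rubber stamp standing upright, 30 mm diameter, 60 mm high; point at half height.
- coins_center (a point): Bystander: paper coin roll standing upright, 26 mm diameter, 50 mm high; point at its centre.
- clip: The whole R-clip; origin under the middle of the grip, on its underside, 8 mm below clip_grip. Same axes.
- box: Grey steel cash box, 200 x 260 x 90 mm, fixed, with its pin and strap (folded strap: top 6 mm above the lid); origin under its middle, on the counter; axes as at pin_base, which lies 20 mm towards -x, 20 mm towards -y and 90 mm up.

How it is judged:
By the outcome, as a careful person would: the job done as asked, in the order asked, and still so for the second after the job is handed in, with the robot touching nothing.
It also fails if it takes over 72 s, if anything falls off the work surface, if the arm or the gripper's body presses on something with over 40 N, if the wrist force passes 120 N, or if a joint passes its speed limit or range.

## Robot

A 6-joint arm with a two-finger parallel gripper is mounted at the origin on the work surface. World frame = base frame: x ahead of the robot, y to its left, z up, the work surface at z = 0. Lengths are in mm, angles in degrees, forces in N, time in s.
With the tool pointing down it reaches from about 300 to 850 mm from the base axis. Payload 4.2 kg.
Tool frame: the origin (TCP) lies at the very end of the fingers, on their centre line; the grasp point (between the pads) lies 19 mm behind it; z points along the fingers, y is the line along which they close (so a half turn about z gives the same grasp; the last joint's range is limited). The gripper opens to 91 mm and grips with 3 to 60 N. Pads are 32 mm wide; open, the fingers measure 118 mm over their backs; the gripper's body (76 mm by 178 mm) begins 60 mm behind the grasp point.
Start: joints at [-68.526, 18.312, 89.639, -0, 72.044, -1.146], TCP at [221.163, -530.783, 213.976] pointing down, gripper open.
Joint ranges: [-177.97, 177.97], [-48.28, 115.42], [12.27, 149.76], [-77.06, 257.06], [2.81, 150.46], [-146.56, 146.56]. Speed limits (degrees/s): [147.25, 147.25, 180, 180, 180, 180].

## Interface

Orientations are given as [roll, pitch, yaw] about the fixed x, y, z axes, in that order (R = Rz(yaw) Ry(pitch) Rx(roll)).
In Python, from workcell import * gives the robot as it stands.
- The arm moves only by the tool move_arm, never from a script. Its argument "motion" is a list of rows, each a list of 3 entries, a list of its own where there are three numbers: the finger opening in mm, from 0 to 91.2, then the shift along the world's x, y, z in units of 25 mm (1.0 is 25 mm), then the turn, a rotation vector about the world's x, y, z in units of 4 degrees (1.0 is 4 degrees). In form: [[grip, [x, y, z], [ax, ay, az]], ...]. A call has 1 to 20 rows; each row shifts and turns the commanded pose from where the row before left it; what a row does not reach is not made up. A row lasts 1/12 s, in which the tool goes at most 41.7 mm and 7.16 degrees, less where a joint would pass 70% of its speed; a pose out of reach is approached as far as the arm can. A call with a number of a shift or a turn outside -1 to 1 is refused whole. A call with a gripper value outside its range is refused whole. The fingers move at their own pace and stop on an object; "grip_force" is the grip in N (left out, the last holds). Time passes only in rows, so rows that do not move let the fingers close. It gives the time, the measured TCP pose, the force, the opening and the grip force at its end, in the units of the state.
- state(): the state, without advancing time (a new reading comes with each control period).
- grab_frame(name): name is "scene" or "top" or "wrist"; returns the picture (384x512x3 uint8, blue, green, red); there is no depth.
- camera_info(name): a dict with "fx", "fy", "cx", "cy" (pixels), "k1" (the pictures are not rectified: a ray, as slopes to the right and down, at radius r is drawn at 1 + k1 r^2 times it, then the intrinsics apply), "rvec" (rotation vector, rad) and "tvec" (3), from world to camera coordinates, as OpenCV has them. Camera axes: x right, y down, z forward; pixel columns grow to the right and rows downward; lengths in mm; the calibration is good to about 2 mm. A picture is of the moment at which its call begins: read the wrist's pose just before it. camera_info takes no time and is no camera call; for the wrist camera it gives the pose at the moment of the call.
- job_done(): hands the job in; it is judged then, once.
The state is a dict: "time_s": time; "qpos": joint angles; "qvel": joint speeds; "effort": joint torques, N m; "ee_pos": TCP position; "ee_rot": TCP orientation; "force": force on the tool from outside, world axes, zero at the start; "torque": the same for the moment, N m; "gripper_width": finger opening in mm; "gripper_force": force on a finger pad.
Only numpy, scipy, OpenCV 4.12 (cv2) and the standard library are available. Lean on these libraries where they do the work, as an engineer would, in place of code of your own. Each camera call takes 0.05 s, during which the arm holds its last target. There are 200 camera calls.

## Working session

There is one attempt and no reset: what is moved stays moved. The work goes in short steps, Python scripts to look and compute and a tool call to move; the robot and the scene stay as the last step left them, time stands still between calls to the robot, and variables do not carry over. Pictures are saved under pics/ and viewed, at most 10 in all, crops included, and the job is handed in when it is done.

Besides the shell and the picture viewer there is one more tool, called as name(argument=value, ...), one argument or row to a line, values as JSON. move_arm: Moves the arm, as the interface text tells. Shifts and turns lie within -1 to 1; 1 stands for 25 mm of shift or 4 degrees of turn. Its arguments: {"type":"object","properties":{"motion":{"type":"array","items":{"type":"array"}},"grip_force":{"type":"number"}},"required":["motion"]}

```bash
ls; mkdir -p pics; cat > h.py <<'E'
from workcell import *
import numpy as np, cv2
def ray(info,u,v):
    x=np.array([(u-info['cx'])/info['fx'],(v-info['cy'])/info['fy']]); d=x.copy()
    for _ in range(20): x=d/(1+info['k1']*(x@x))
    R=cv2.Rodrigues(np.array(info['rvec'],float))[0]; t=np.array(info['tvec'],float).ravel()
    return -R.T@t, R.T@np.array([x[0],x[1],1.])
def onz(info,u,v,z):
    c,d=ray(info,u,v); return c+d*(z-c[2])/d[2]
def onplane(info,u,v,p,n):
    c,d=ray(info,u,v); return c+d*(np.dot(n,np.array(p)-c)/np.dot(n,d))
def proj(info,P):
    R=cv2.Rodrigues(np.array(info['rvec'],float))[0]; p=R@np.array(P,float)+np.array(info['tvec'],float).ravel()
    x=p[:2]/p[2]; x=x*(1+info['k1']*(x@x)); return x[0]*info['fx']+info['cx'],x[1]*info['fy']+info['cy']
E
python3 - <<'E'
from h import *
a=grab_frame("scene");b=grab_frame("top")
cv2.imwrite("pics/s0.png",a);cv2.imwrite("pics/t0.png",b)
cv2.imwrite("pics/s0b.png",cv2.resize(a,(800,600)));cv2.imwrite("pics/t0b.png",cv2.resize(b,(800,600)))
for n in("scene","top"):print(camera_info(n), ray(camera_info(n),256,192))
print(state())
E
```

```text
pics
{'fx': 383.05372803586107, 'fy': 383.05372803586107, 'cx': 257.1998317329152, 'cy': 191.75908095388496, 'k1': -0.1035850380735528, 'rvec': array([ 1.11272544,  2.41351985, -0.99972392]), 'tvec': array([ 313.77313073, -298.20963079, 1137.39149298])} (array([962.68884599, 431.99764178, 606.34164714]), array([-0.52019744, -0.47045509, -0.71279509]))
{'fx': 467.99549570006843, 'fy': 467.99549570006843, 'cx': 255.87243807401228, 'cy': 189.84145740761704, 'k1': -0.19695438576643948, 'rvec': array([ 2.20607391, -2.16518125,  0.07435647]), 'tvec': array([ 86.62563605, 553.30351264, 960.61063341])} (array([483.9567257 ,  95.26812393, 996.5598021 ]), array([ 0.06443142,  0.00137011, -0.99793189]))
{'time_s': 0.1, 'qpos': array([-6.85265073e+01,  1.83462391e+01,  8.97005864e+01, -1.67597813e-06,
        7.20441736e+01, -1.14538850e+00]), 'qvel': array([-0.0578958 , -0.10306242, -0.24846136, -0.00089257, -0.0316544 ,
       -0.02622681]), 'effort': array([-6.72286151e-04, -4.13334203e+01, -2.32509577e+01,  7.27596832e-02,
        4.21799545e-02, -5.52831193e-05]), 'ee_pos': array([ 220.97984686, -530.33735513,  213.21386271]), 'ee_rot': array([-1.79909019e+02, -1.81743110e-03,  2.26188803e+01]), 'force': array([-0.67271025,  0.17151075, -0.17524399]), 'torque': array([-0.00557424,  0.01743784,  0.01626808]), 'gripper_force': 0.0, 'gripper_width': 91.15498894360229}
```

View pics/s0b.png

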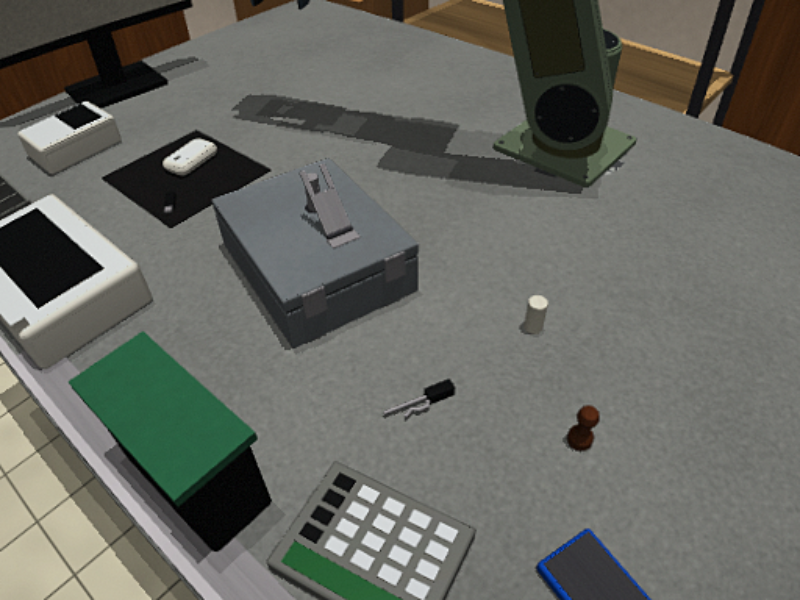

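View pics/t0b.png

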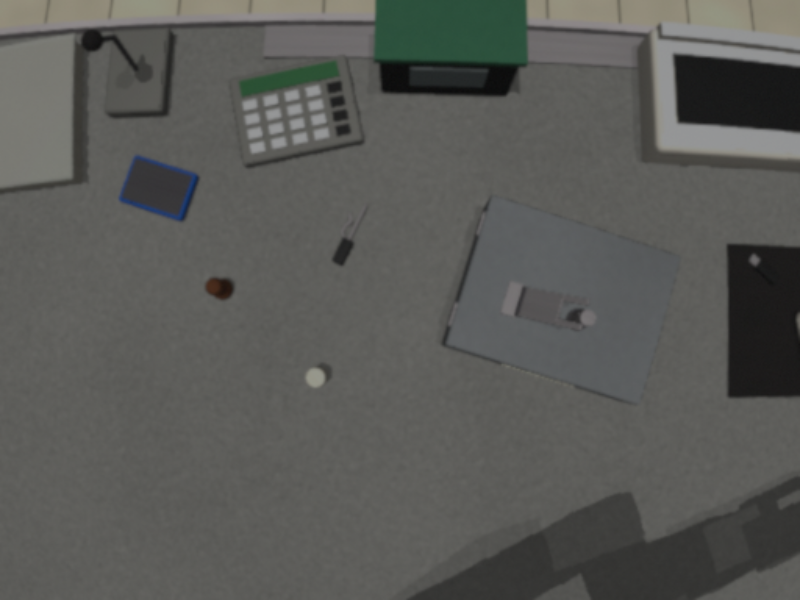

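The scene view shows the box with the strap partly raised, its fork near the pin at about (312,180). The clip lies with its grip at (440,390) and its tip at (385,413). In the top view the lid corners are (488,197), (680,257), (638,402) and (445,345), the pin top is (587,317), the hinge is about (515,299), the grip is (344,251) and the tip is (368,206). All of these are in the enlarged pictures.

```bash
python3 - <<'E'
from h import *
t=camera_info("top");s=camera_info("scene");k=.64
C=[onz(t,u*k,v*k,90) for u,v in((488,197),(680,257),(638,402),(445,345))]
C=np.array(C);print(C.round(0));m=C.mean(0);print(m)
ex=(C[0]-C[3]+C[1]-C[2]);ey=(C[0]-C[1]+C[3]-C[2]);print(np.linalg.norm(ex)/2,np.linalg.norm(ey)/2)
yaw=np.degrees(np.arctan2(ex[1],ex[0]));yy=np.degrees(np.arctan2(-ey[0],ey[1]));print(yaw,yy)
a=np.radians((yaw+yy)/2);R=np.array([[np.cos(a),-np.sin(a)],[np.sin(a),np.cos(a)]])
print("pinbase",m[:2]+R@[-20,-20],"hinge",m[:2]+R@[-20,55])
for z in(110,130,150,170):print(z,onz(t,587*k,317*k,z))
g=onz(t,344*k,251*k,16);tp=onz(t,368*k,206*k,8);print("grip",g,"tip",tp,np.degrees(np.arctan2(*(tp-g)[[1,0]])),np.linalg.norm((tp-g)[:2]))
print("coin",onz(t,316*k,377*k,50),"stamp",onz(t,216*k,287*k,60))
w=camera_info("wrist");c,d=ray(w,256,192);print(w,c,d)
a=cv2.imread("pics/s0.png")[95:170,120:275];b=cv2.imread("pics/t0.png")[170:225,310:400]
cv2.imwrite("pics/c0.png",np.vstack([cv2.resize(a,(720,348),interpolation=3),cv2.resize(b[10:45],(720,250),interpolation=3)]))
E
```

```text
[[ 675.  -12.   90.]
 [ 605. -263.   90.]
 [ 419. -207.   90.]
 [ 488.   40.   90.]]
[ 546.50104888 -110.48585877   90.        ]
194.15113595414113 258.0669110284545
-16.20534405212674 -15.62895617368219
pinbase [ 521.782922   -124.23410242] hinge [542.35145304 -52.10965767]
110 [ 524.50176095 -133.74745404  110.        ]
130 [ 523.58710104 -128.58106645  130.        ]
150 [ 522.67244114 -123.41467886  150.        ]
170 [ 521.75778123 -118.24829127  170.        ]
grip [612.24688416 173.59074586  16.        ] tip [676.12240523 142.92450008   8.        ] -25.64537665089887 70.85549252825432
coin [443.16972355 203.39704493  50.        ] stamp [556.84724726 336.36337156  60.        ]
{'fx': 277.9146073523218, 'fy': 277.9146073523218, 'cx': 255.31927890520052, 'cy': 197.01756736541245, 'k1': -0.06959252029696153, 'rvec': array([-2.40012739,  1.60112989,  0.24174978]), 'tvec': array([-574.32980862,  -31.52292732,  392.40105736])} [ 299.04525109 -498.2916971   383.54183114] [-0.25430845 -0.10679724 -0.96138106]
```

View pics/c0.png

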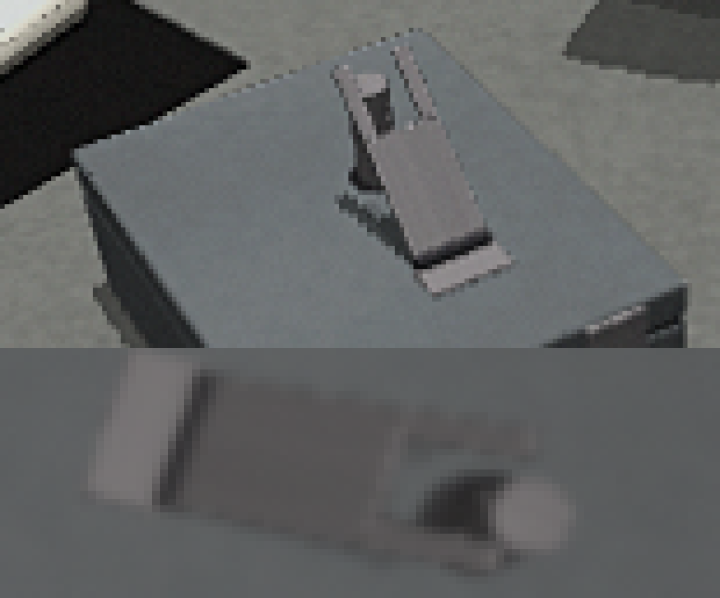

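The enlarged crop shows the pin standing between the raised fork tines. The pin top is at (372,83) in the scene part and about (533,513) in the top part, and the pin foot is at about (367,183).

```bash
python3 - <<'E'
from h import *
t=camera_info("top");s=camera_info("scene")
S=lambda u,v:(u/4.645+120,v/4.64+95)
def tri(p,q):
    c1,d1=ray(s,*p);c2,d2=ray(t,*q);d1/=np.linalg.norm(d1);d2/=np.linalg.norm(d2)
    A=np.c_[d1,-d2];x=np.linalg.lstsq(A,c2-c1,rcond=None)[0];a=c1+d1*x[0];b=c2+d2*x[1];return (a+b)/2,np.linalg.norm(a-b)
T=lambda u,v:(u/8+310,(v-348)/(250/35)+180)
print("pintop",tri(S(372,83),T(533,513)))
print("tineR",tri(S(403,52),T(530,440)),"tineL",tri(S(345,72),T(487,562)))
print("pinfoot",onz(s,*S(366,183),90))
print("hinge ends",tri(S(420,265),T(205,372)),tri(S(490,238),T(165,505)))
E
```

```text
pintop (array([ 521.51274436, -125.91855314,  142.31746065]), np.float64(3.3346998437830133))
tineR (array([ 530.5661347 , -107.67943476,  173.62746917]), np.float64(26.97204979604705)) tineL (array([ 518.80346197, -125.13403093,  145.50218987]), np.float64(25.93198350153063))
pinfoot [ 531.69093919 -125.88029344   90.        ]
hinge ends (array([561.60130621, -57.75115809,  93.67256763]), np.float64(1.1194090595304684)) (array([525.38738134, -48.6859693 ,  91.49379168]), np.float64(0.7596744254897964))
```

move_arm(
  motion=[
    [0, [0.4, 0.8, 0.15], [0, 0, 1]],
    [0, [0.4, 0.8, 0.15], [0, 0, 1]],
    [0, [0.4, 0.8, 0.15], [0, 0, 1]],
    [0, [0.4, 0.8, 0.15], [0, 0, 1]],
    [0, [0.4, 0.8, 0.15], [0, 0, 1]],
    [0, [0.4, 0.8, 0.15], [0, 0, 1]],
    [0, [0.4, 0.8, 0.15], [0, 0, 1]],
    [0, [0.4, 0.8, 0], [0, 0, 1]],
    [0, [0.4, 0.8, 0], [0, 0, 1]],
    [0, [0.4, 0.8, 0], [0, 0, 1]],
    [0, [0.4, 0.8, 0], [0, 0, 1]],
    [0, [0.4, 0.8, 0], [0, 0, 1]],
    [0, [0.4, 0.6, 0], [0, 0, 1]],
    [0, [0.4, 0.4, 0], [0, 0, 1]],
    [0, [0.4, 0.2, 0], [0, 0, 1]],
    [0, [0.4, 0, 0], [0, 0, 1]],
    [0, [0.4, 0, 0], [0, 0, 1]],
    [0, [0.4, 0, 0], [0, 0, 1]],
    [0, [0.4, 0, 0], [0, 0, 1]],
    [0, [0.4, 0, 0], [0, 0, 1]],
  ],
)

```text
time_s: 1.77
ee_pos: [421.4, -260.5, 239.8]
ee_rot: [-180.0, -0.0, 102.8]
force: [-0.4, -0.3, 0.1]
gripper_width: 0.7
gripper_force: 0.0
```

move_arm(
  motion=[
    [0, [0.278, 0.4225, 0], [0, 0, 0.956]],
    [0, [0.278, 0.4225, 0], [0, 0, 0.956]],
    [0, [0.278, 0.4225, 0], [0, 0, 0.956]],
    [0, [0.278, 0.4225, 0], [0, 0, 0.956]],
    [0, [0.278, 0.4225, 0], [0, 0, 0.956]],
    [0, [0.278, 0.4225, 0], [0, 0, 0.956]],
    [0, [0.278, 0.4225, 0], [0, 0, 0.956]],
    [0, [0.278, 0.4225, 0], [0, 0, 0.956]],
    [0, [0.278, 0.4225, 0], [0, 0, 0.956]],
    [0, [0.278, 0.4225, 0], [0, 0, 0.956]],
    [0, [0.278, 0.4225, 0], [0, 0, 0.956]],
    [0, [0.278, 0.4225, 0], [0, 0, 0.956]],
    [0, [0.278, 0.4225, 0], [0, 0, 0.956]],
    [0, [0.278, 0.4225, 0], [0, 0, 0.956]],
    [0, [0.278, 0.4225, 0], [0, 0, 0.956]],
    [0, [0.278, 0.4225, 0], [0, 0, 0.956]],
    [0, [0, 0, 0], [0, 0, 0]],
  ],
)

```text
time_s: 3.18
ee_pos: [533.1, -90.2, 239.7]
ee_rot: [179.9, -0.0, 164.0]
force: [0.1, -0.2, 0.1]
gripper_width: 0.2
gripper_force: 0.0
```

```bash
python3 - <<'E'
from h import *
s=state();w=camera_info("wrist");a=grab_frame("wrist");print(s['ee_pos'],s['ee_rot'],s['force'],ray(w,256,192))
cv2.imwrite("pics/w1.png",a);cv2.imwrite("pics/w1b.png",cv2.resize(a,(800,600)))
print(w)
E
```

```text
[533.08330678 -90.24606216 239.66046608] [ 1.79946179e+02 -3.61491875e-02  1.63972477e+02] [ 0.05535287 -0.20571035  0.09550469] (array([453.38768642, -67.21847704, 410.04461312]), array([ 0.26747434, -0.0729423 , -0.96097288]))
{'fx': 277.9146073523218, 'fy': 277.9146073523218, 'cx': 255.31927890520052, 'cy': 197.01756736541245, 'k1': -0.06959252029696153, 'rvec': array([-2.31108269, -1.7386264 , -0.26367806]), 'tvec': array([ -61.62985282, -554.84392194,  258.00249248])}
```

View pics/w1b.png

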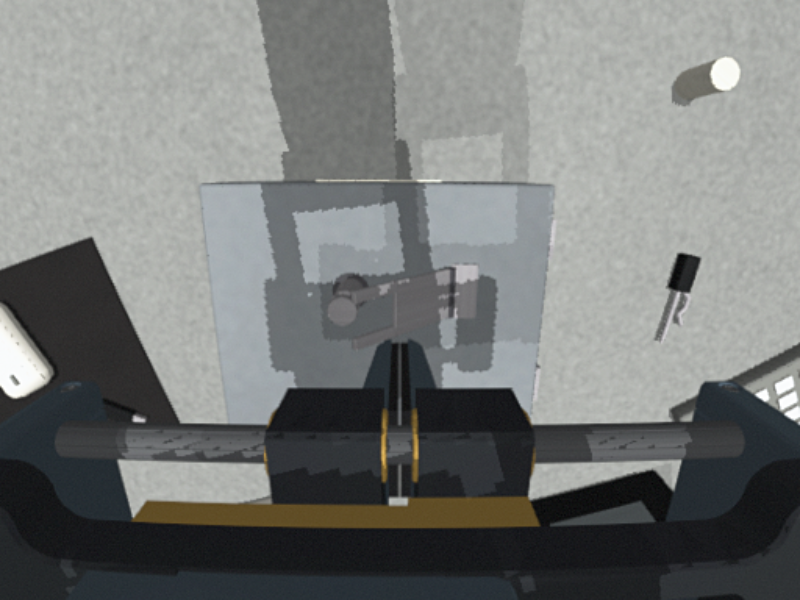

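The wrist view (image up is towards the robot) shows the pin top at (342,311), the lid's near corners at (202,184) and (553,184), and the closed fingers hanging over the middle of the strap. The clip is on the right with its grip at (684,272).

```bash
python3 - <<'E'
from h import *
w=camera_info("wrist");k=.64
a=onz(w,202*k,184*k,90);b=onz(w,553*k,184*k,90);print(a,b,np.linalg.norm(a-b));d=b-a;yaw=np.degrees(np.arctan2(-d[0],d[1]));print(yaw)
u=d/np.linalg.norm(d);n=np.array([u[1],-u[0],0]);m=(a+b)/2
print("pinbase",m+n*80-u*20,"hinge",m+n*80+u*55)
for z in(135,142,150):print(z,onz(w,342*k,311*k,z))
print("hinge corners",onz(w,478*k,265*k,94),onz(w,476*k,318*k,94))
print("grip",onz(w,684*k,272*k,12),"tip",onz(w,658*k,340*k,8))
E
```

```text
[ 417.76097712 -205.64352943   90.        ] [488.99552102  37.23249455  90.        ] 253.10694037507534
-16.346197083871832
pinbase [ 524.51573354 -125.91233107   90.        ] hinge [545.62377105 -53.94393     90.        ]
135 [ 525.69684808 -128.27923881  135.        ]
142 [ 523.84404364 -126.74006014  142.        ]
150 [ 521.72655285 -124.98099881  150.        ]
hinge corners [530.77143806 -29.244831    94.        ] [570.70549119 -40.20228746  94.        ]
grip [612.75313473 172.81210776  12.        ] tip [678.47670615 141.81145737   8.        ]
```

move_arm(
  motion=[
    [0, [0, 0, -0.8], [0, 0, 0]],
    [0, [0, 0, -0.8], [0, 0, 0]],
    [0, [0, 0, -0.8], [0, 0, 0]],
    [0, [0, 0, -0.6], [0, 0, 0]],
    [0, [0, 0, -0.4], [0, 0, 0]],
    [0, [0, 0, -0.4], [0, 0, 0]],
    [0, [0, 0, -0.4], [0, 0, 0]],
    [0, [0, 0, -0.4], [0, 0, 0]],
    [0, [0, 0, -0.4], [0, 0, 0]],
  ],
)

```text
time_s: 3.98
ee_pos: [533.0, -92.1, 115.2]
ee_rot: [-180.0, 0.1, 163.8]
force: [0.6, 0.3, 3.2]
gripper_width: 0.6
gripper_force: 1.2
```

move_arm(
  motion=[
    [0, [0, 0, -0.2], [0, 0, 0]],
    [0, [0, 0, -0.2], [0, 0, 0]],
    [0, [0, 0, -0.2], [0, 0, 0]],
    [0, [0, 0, -0.1], [0, 0, 0]],
    [0, [0, 0, 0], [0, 0, 0]],
  ],
)

```text
time_s: 4.4
ee_pos: [532.2, -91.7, 97.1]
ee_rot: [180.0, -0.0, 163.8]
force: [-0.2, 0.2, -0.4]
gripper_width: 0.5
gripper_force: 0.0
```

move_arm(
  motion=[
    [0, [0, 0, -0.06], [0, 0, 0]],
    [0, [0, 0, -0.04], [0, 0, 0]],
    [0, [0, 0, 0], [0, 0, 0]],
  ],
)

```text
time_s: 4.65
ee_pos: [532.3, -91.7, 96.2]
ee_rot: [180.0, 0.0, 163.8]
force: [-2.1, 0.9, 5.6]
gripper_width: 0.4
gripper_force: 3.4
```

move_arm(
  motion=[
    [0, [0, 0, -0.04], [0, 0, 0]],
    [0, [0, 0, -0.04], [0, 0, 0]],
    [0, [0, 0, 0], [0, 0, 0]],
  ],
)

```text
time_s: 4.9
ee_pos: [532.4, -91.6, 96.1]
ee_rot: [180.0, 0.1, 163.8]
force: [-5.2, 1.7, 19.0]
gripper_width: 0.1
gripper_force: 9.2
```

move_arm(
  motion=[
    [0, [0, 0, 0.8], [0, 0, 0]],
    [0, [0, 0, 1], [0, 0, 0]],
    [0, [0, 0, 1], [0, 0, 0]],
    [0, [-0.1, -0.4, 0], [0, 0, 0]],
    [0, [-0.1, -0.5, 0], [0, 0, 0]],
    [0, [-0.15, -0.5, 0], [0, 0, 0]],
    [0, [0, 0, -0.6], [0, 0, 0]],
    [0, [0, 0, 0], [0, 0, 0]],
  ],
)

```text
time_s: 5.57
ee_pos: [520.8, -127.6, 144.9]
ee_rot: [-180.0, -0.4, 163.7]
force: [-1.0, 0.3, -0.4]
gripper_width: 0.5
gripper_force: 0.0
```

move_arm(
  motion=[
    [0, [0, 0, -0.06], [0, 0, 0]],
    [0, [0, 0, -0.06], [0, 0, 0]],
    [0, [0, 0, 0], [0, 0, 0]],
  ],
)

```text
time_s: 5.82
ee_pos: [523.4, -126.8, 144.8]
ee_rot: [180.0, -0.1, 163.8]
force: [0.1, 0.3, 0.0]
gripper_width: 0.5
gripper_force: 0.0
```

move_arm(
  motion=[
    [0, [0, 0, -0.04], [0, 0, 0]],
    [0, [0, 0, 0], [0, 0, 0]],
  ],
)

```text
time_s: 5.98
ee_pos: [523.7, -126.6, 144.3]
ee_rot: [180.0, 0.0, 163.8]
force: [0.0, 0.4, 0.4]
gripper_width: 0.4
gripper_force: 0.0
```

move_arm(
  motion=[
    [0, [0, 0, -0.04], [0, 0, 0]],
    [0, [0, 0, 0], [0, 0, 0]],
  ],
)

```text
time_s: 6.15
ee_pos: [523.9, -126.7, 143.7]
ee_rot: [180.0, 0.0, 163.8]
force: [-0.7, 0.6, 1.4]
gripper_width: 0.7
gripper_force: 1.2
```

move_arm(
  motion=[
    [0, [0, 0, -0.04], [0, 0, 0]],
    [0, [0, 0, 0], [0, 0, 0]],
  ],
)

```text
time_s: 6.32
ee_pos: [523.9, -126.7, 143.6]
ee_rot: [180.0, 0.1, 163.8]
force: [-2.5, 1.3, 7.8]
gripper_width: 0.6
gripper_force: 4.0
```

move_arm(
  motion=[
    [0, [0, 0, 0.6], [0, 0, 0]],
    [40, [0, 0, 0.6], [0, 0, 0]],
    [50, [0.477, 0.913, 0], [0, 0, -0.19]],
    [50, [0.477, 0.913, 0], [0, 0, -0.19]],
    [50, [0.477, 0.913, 0], [0, 0, -0.19]],
    [50, [0.477, 0.913, 0], [0, 0, -0.19]],
    [50, [0.477, 0.913, 0], [0, 0, -0.19]],
    [50, [0.477, 0.913, 0], [0, 0, -0.19]],
    [50, [0.477, 0.913, 0], [0, 0, -0.19]],
    [50, [0.477, 0.913, 0], [0, 0, -0.19]],
    [50, [0.477, 0.913, 0], [0, 0, -0.19]],
    [50, [0.477, 0.913, -0.5], [0, 0, -0.19]],
    [50, [0.477, 0.913, -0.6], [0, 0, -0.19]],
    [50, [0.477, 0.913, -0.6], [0, 0, -0.19]],
    [50, [0, 0, -0.5], [0, 0, 0]],
    [50, [0, 0, 0], [0, 0, 0]],
    [50, [0, 0, 0], [0, 0, 0]],
  ],
)

```text
time_s: 7.73
ee_pos: [666.1, 147.1, 116.3]
ee_rot: [-179.9, -0.1, 154.7]
force: [-0.3, -0.2, -0.4]
gripper_width: 50.0
gripper_force: 0.0
```

```bash
python3 - <<'E'
from h import *
s=state();w=camera_info("wrist");a=grab_frame("wrist");print(s['ee_pos'],s['ee_rot'],s['force'])
np.save("w2.npy",np.r_[w['rvec'],w['tvec']])
print(proj(w,[612.5,173,8]),proj(w,[677,142,8]))
cv2.imwrite("pics/w2.png",a);cv2.imwrite("pics/w2b.png",cv2.resize(a,(800,600)))
E
```

```text
[666.05190811 147.09351367 116.2775287 ] [-1.79907087e+02 -9.98828601e-02  1.54718101e+02] [-0.29575407 -0.15351178 -0.38609522]
(np.float64(255.46744792592216), np.float64(136.81253722491044)) (np.float64(255.05525002482855), np.float64(205.52492571313695))
```

View pics/w2b.png

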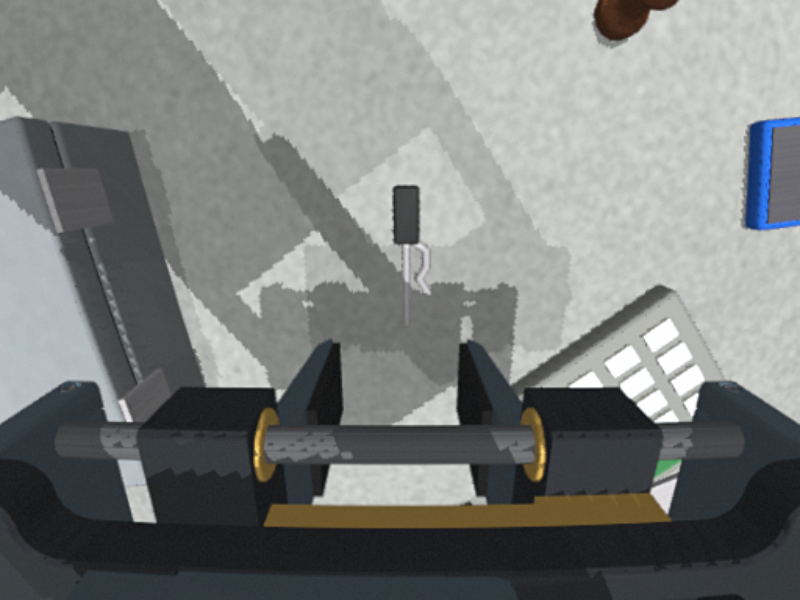

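The wrist view shows the black grip spanning about (393–420, 185–244), the leg running to its tip at (407,325), and the bow on the right, clear of the open fingers.

```bash
python3 - <<'E'
from h import *
w=camera_info("wrist");k=.64
a=cv2.imread("pics/w2.png");g=a.max(2)
m=np.zeros_like(g);m[112:162,240:280]=(g[112:162,240:280]<75)*255
n,l,st,c=cv2.connectedComponentsWithStats(m);i=1+np.argmax(st[1:,4]);print(st[i],c[i])
P=np.array([onz(w,x,y,16)[:2] for y,x in zip(*np.where(l==i))],np.float32);r=cv2.minAreaRect(P);print(r)
g0=onz(w,406.3*k,187*k,16);t=onz(w,406.7*k,325*k,8)
print("tip",t)
for d in((406.8,255),(407,310)):print(onz(w,d[0]*k,d[1]*k,8))
E
```

```text
[252 119  16  37 509] [259.29666012 138.5697446 ]
((614.906982421875, 176.3903045654297), (14.676857948303223, 34.23584747314453), 64.66377258300781)
tip [683.1184499  145.39963837   8.        ]
[639.45531493 165.89900083   8.        ]
[673.48198308 150.12992614   8.        ]
```

move_arm(
  motion=[
    [50, [-0.68, 0.4, 0], [0, 0, 0]],
    [50, [-0.68, 0.4, -0.2], [0, 0, 0]],
    [50, [-0.68, 0.4, -0.6], [0, 0, 0]],
    [50, [0, 0, -1], [0, 0, 0]],
    [50, [0, 0, -1], [0, 0, 0]],
    [50, [0, 0, -0.8], [0, 0, 0]],
    [50, [0, 0, -0.5], [0, 0, 0]],
    [50, [0, 0, -0.4], [0, 0, 0]],
    [50, [0, 0, 0], [0, 0, 0]],
    [50, [0, 0, 0], [0, 0, 0]],
  ],
)

```text
time_s: 8.62
ee_pos: [616.2, 176.8, 5.5]
ee_rot: [180.0, 0.0, 154.6]
force: [0.2, -0.2, -0.1]
gripper_width: 50.0
gripper_force: 0.0
```

move_arm(
  motion=[
    [50, [-0.04, 0, -0.1], [0, 0, 0]],
    [30, [0, 0, 0], [0, 0, 0]],
    [18, [0, 0, 0], [0, 0, 0]],
    [10, [0, 0, 0], [0, 0, 0]],
    [5, [0, 0, 0], [0, 0, 0]],
    [5, [0, 0, 0], [0, 0, 0]],
    [5, [0, 0, 0], [0, 0, 0]],
  ],
  grip_force=40,
)

```text
time_s: 9.2
ee_pos: [614.8, 177.2, 2.4]
ee_rot: [180.0, 0.0, 154.7]
force: [-1.3, 0.2, 1.2]
gripper_width: 15.9
gripper_force: 40.1
```

move_arm(
  motion=[
    [5, [0, 0, 0.5], [0, 0, 0]],
    [5, [0, 0, 1], [0, 0, 0]],
    [5, [0, 0, 1], [0, 0, 0]],
    [5, [0, 0, 1], [0, 0, 0]],
    [5, [0, 0, 1], [0, 0, 0]],
    [5, [-0.3, -0.4, 1], [0, 0, 0.19]],
    [5, [-0.6, -0.84, 0.7], [0, 0, 0.19]],
    [5, [-0.657, -0.91, 0], [0, 0, 0.19]],
    [5, [-0.657, -0.91, 0], [0, 0, 0.19]],
    [5, [-0.657, -0.91, 0], [0, 0, 0.19]],
    [5, [-0.657, -0.91, 0], [0, 0, 0.19]],
    [5, [-0.657, -0.91, 0], [0, 0, 0.19]],
    [5, [-0.657, -0.91, 0], [0, 0, 0.19]],
    [5, [-0.657, -0.91, 0], [0, 0, 0.19]],
    [5, [-0.657, -0.91, 0], [0, 0, 0.19]],
    [5, [-0.657, -0.91, 0], [0, 0, 0.19]],
    [5, [-0.657, -0.91, 0], [0, 0, 0.19]],
    [5, [-0.4, -0.58, 0], [0, 0, 0]],
    [5, [0, 0, 0], [0, 0, 0]],
  ],
)

```text
time_s: 10.78
ee_pos: [416.0, -97.7, 158.1]
ee_rot: [-179.9, 0.0, 163.6]
force: [0.5, -0.2, -0.7]
gripper_width: 15.6
gripper_force: 40.1
```

move_arm(
  motion=[
    [5, [0, 0, -0.6], [0, 0, 0]],
    [5, [0, 0, -0.5], [0, 0, 0]],
    [5, [0, 0, -0.2], [0, 0, 0]],
    [5, [0, 0, 0], [0, 0, 0]],
    [5, [0, 0, 0], [0, 0, 0]],
  ],
)

```text
time_s: 11.2
ee_pos: [418.5, -95.5, 125.1]
ee_rot: [180.0, 0.0, 163.8]
force: [-0.1, 0.8, 0.5]
gripper_width: 15.9
gripper_force: 40.1
```

```bash
python3 - <<'E'
from h import *
s=state();w=camera_info("wrist");a=grab_frame("wrist");print(s['ee_pos'],s['ee_rot'],s['force'])
p=s['ee_pos'];e=np.array([.961,-.277,0])
print("pin",proj(w,[523.7,-126.6,143.6]),"hole face",proj(w,np.array([523.7,-126.6,131.6])-10*e),"tip",proj(w,p+75*e+[0,0,5.6]))
cv2.imwrite("pics/w3.png",a);c=a[170:384,140:370];cv2.imwrite("pics/w3b.png",cv2.resize(c,None,fx=2.8,fy=2.8,interpolation=3))
sc=grab_frame("scene");cv2.imwrite("pics/s3.png",sc)
E
```

```text
[418.46940697 -95.50742378 125.10357687] [1.79984535e+02 1.96301669e-02 1.63835817e+02] [-0.10565192  0.82836963  0.46606717]
pin (np.float64(254.26602453419824), np.float64(382.4562189725683)) hole face (np.float64(254.25599430112905), np.float64(359.5875575688368)) tip (np.float64(255.11390015715116), np.float64(334.06446674232643))
```

View pics/w3b.png

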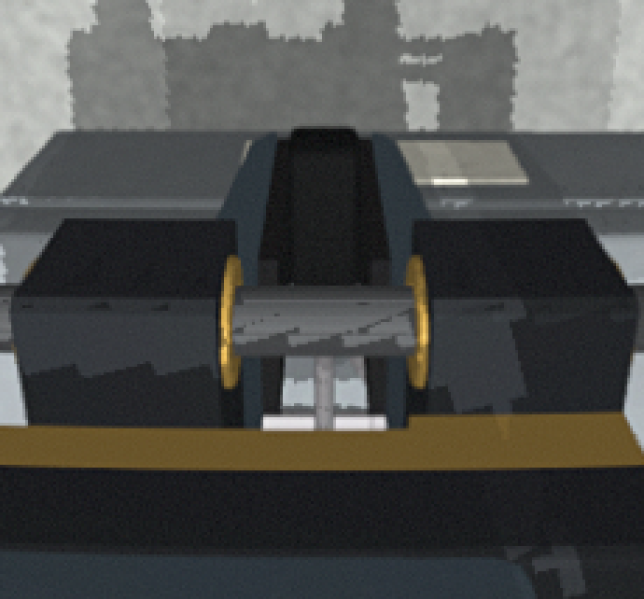

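The wrist view shows the leg centred between the fingers at (325,395). The gripper hides the pin, so I'll check alignment from the two fixed cameras.

```bash
python3 - <<'E'
from h import *
t=grab_frame("top");cv2.imwrite("pics/t3.png",t);s=cv2.imread("pics/s3.png")
a=t[170:225,320:400];b=s[95:150,165:245]
cv2.imwrite("pics/c3.png",np.vstack([cv2.resize(x,(432,297),interpolation=2) for x in(a,b)]))
E
```

```text
(no output)
```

View pics/c3.png

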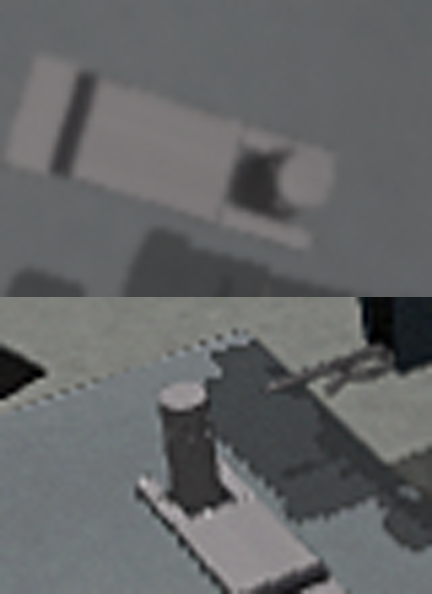

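The composite shows the strap flat with its fork around the pin. In the top part the pin top is at (307,178). In the scene part it is at (186,395), and the clip tip is at (272,387), in line with the upper part of the pin.

```bash
python3 - <<'E'
from h import *
t=camera_info("top");s=camera_info("scene");e=np.array([.961,-.277,0]);p=np.array([418.5,-95.5,125.1])
l=lambda q:.277*q[0]+.961*q[1]
q=onz(t,376.9-.4,203.-.4,143.6);print("pin top",q,l(q))
print("tip pred",proj(s,p+75*e+[0,0,5.6]),"seen 215.4 111.7"); 
q=onz(s,199.4-.4,113.1-.4,143.6);print("pin by scene",q,l(q)); q2=onz(s,215,111.3,130.7);print("tip by scene",q2,l(q2), p+75*e,l(p))
a=cv2.imread("pics/t3.png")[:,:,:];d=proj(t,p+75*e+[0,0,5.6]);print("tip in top",d, "grip",proj(t,p))
x,y=map(int,d);print(a[y-8:y+14,x-8:x+9,1])
E
```

```text
pin top [ 523.5076828  -126.62323408  143.6       ] 23.32670018455366
tip pred (np.float64(213.16558794172028), np.float64(112.60963931875091)) seen 215.4 111.7
pin by scene [ 522.94999964 -125.14393561  143.6       ] 24.593827784638577
tip by scene [ 484.35485862 -116.81077993  130.7       ] 21.911136324239436 [ 490.575 -116.275  125.1  ] 24.149000000000015
tip in top (np.float64(369.2632182527202), np.float64(220.39625359869942)) grip (np.float64(357.23759658003326), np.float64(258.712780606175))
[[104 104 105 114 117 117 120 122 122 120 119 115 114 115 112 104  99]
 [101  99  99 103 100 100 109 116 118 119 121 121 120 121 119 114 107]
 [100 100 100 100  99  99 101  99  98 105 114 118 120 122 121 118 108]
 [100 100 100 101 101 101 100  98  96  97  96  99 108 117 117 114 106]
 [ 95  96  99 100 100 101 101 101  99  98  97  97  98  99  99 103 102]
 [ 78  81  90  95  94  96  99  99 100 100  99 100 100  98  97  99 100]
 [ 70  70  75  77  78  81  91  93  95  98 100 100 100  99  98 100 100]
 [ 69  68  69  69  69  70  75  77  82  95 100 100 100  99  99  99 100]
 [ 68  68  68  68  68  69  6
[... 266 characters left out ...]
 65  67  67  67  65  71  73  69  67  68  67  67  68  69  68]
 [ 59  64  66  67  68  66  67  73  72  68  67  68  68  67  67  68  68]
 [ 58  65  68  67  66  65  69  75  71  68  68  67  67  67  67  68  68]
 [ 59  66  68  68  67  65  70  72  68  67  68  67  68  68  68  68  68]
 [ 61  65  68  68  67  66  72  70  66  67  67  68  69  69  69  68  68]
 [ 65  68  68  68  66  68  74  72  67  68  68  69  69  69  68  69  69]
 [ 66  68  67  67  65  70  75  69  67  68  67  69  68  69  69  69  69]
 [ 65  67  67  65  64  72  74  68  66  67  68  68  69  68  70  69  68]
 [ 66  67  67  64  66  75  73  67  68  67  68  68  68  68  68  68  68]
 [ 67  67  65  62  68  75  70  68  67  67  67  68  68  68  69  69  69]]
```

```bash
python3 - <<'E'
from h import *
t=camera_info("top");l=lambda q:.2773*q[0]+.9608*q[1]
a=cv2.imread("pics/t3.png")[:,:,1].astype(float)
L=[]
for y in range(223,240):
    xc=round(369-(y-222)*.29);w=a[y,xc-3:xc+4]-np.percentile(a[y,xc-3:xc+4],30);w=np.clip(w-1.5,0,None);u=(w*np.arange(xc-3,xc+4)).sum()/w.sum();q=onz(t,u,y,130.7);L.append(q);print(y,round(u,2),q[:2].round(1),round(l(q),2))
L=np.array(L);f=np.polyfit(L[:,0],L[:,1],1);print("leg yaw",np.degrees(np.arctan(f[0])),"y at pin x", np.polyval(f,523.5))
print(a[192:214,366:388].astype(int))
E
```

```text
223 369.0 [ 485.7 -115.8] 23.41
224 368.73 [ 483.8 -115.3] 23.37
225 368.44 [ 482.  -114.8] 23.37
226 368.24 [ 480.1 -114.4] 23.19
227 367.7 [ 478.2 -113.4] 23.65
228 367.31 [ 476.3 -112.7] 23.82
229 367.36 [ 474.5 -112.8] 23.2
230 366.88 [ 472.6 -111.9] 23.54
231 366.67 [ 470.7 -111.5] 23.4
232 366.41 [ 468.8 -111. ] 23.33
233 366.22 [ 467.  -110.7] 23.15
234 365.72 [ 465.1 -109.8] 23.52
235 365.37 [ 463.2 -109.1] 23.63
236 365.71 [ 461.4 -109.8] 22.46
237 366.0 [ 459.5 -110.4] 21.39
238 365.58 [ 457.6 -109.6] 21.62
239 365.91 [ 455.8 -110.2] 20.48
leg yaw -12.246807090382495 y at pin x -123.40263338023303
[[101 103 101  99 101 100 100 100  99  99  98  99 100 100 100  99  98  99
   99  98  98  99]
 [107 106 102  98  99  99  99  99  99  99  99  99 100  99  99  99  99  99
   98  98  98  98]
 [117 115 112 108 104 100  98  98  98  99  99  99 100 100 100  99  99  98
   99  98  98  98]
 [122 121 119 117 113 111 107 102  97  98  99  99  99 100 100  99  99  98
   98  98  98  98]
 [118 119 121 120 116 114 111 107 105 108 105 101 101 101  98  97  99  99
   99  98  98  98]
 [ 96 100 110 112 10
[... 861 characters left out ...]
0 119 118 116 109 102 100 100
   99  99 100 100]
 [ 49  48  48  49  61  79  84  97 110 114 114 115 114 110 104 100 100 100
   99 100 100 100]
 [ 61  53  50  50  58  71  75  78  87  97 101 103 103 102 100  99  99  99
  100 100 100 100]
 [ 92  77  70  63  59  62  66  69  80  91  97  99  99  99  98  98  99  99
   99 100  99  99]
 [113 108 105  93  81  76  74  81  90  96  98  98  98  98  98  98  99  99
  100 100  99  99]
 [122 120 118 114 110 106  98  97 100 101  98  97  97  98  98  99  99 100
  101 100  99  99]
 [117 120 122 122 120 119 115 114 115 112 104  99  98  98  99 100 100 100
  100 100  99  98]
 [100 109 116 118 119 121 121 120 121 119 114 107  99  97  98 100 100 101
  101 101 100  99]]
```

move_arm(
  motion=[
    [5, [0, 0.012, 0.036], [0, 0, 0]],
    [5, [0.288, -0.083, 0], [0, 0, 0]],
    [5, [0.288, -0.083, 0], [0, 0, 0]],
    [5, [0.173, -0.05, 0], [0, 0, 0]],
    [5, [0, 0, 0], [0, 0, 0]],
    [5, [0, 0, 0], [0, 0, 0]],
  ],
)

```text
time_s: 11.85
ee_pos: [437.0, -101.1, 125.5]
ee_rot: [180.0, -0.0, 163.8]
force: [-0.4, 0.8, 0.4]
gripper_width: 15.7
gripper_force: 40.1
```

move_arm(
  motion=[
    [5, [0.077, -0.022, 0], [0, 0, 0]],
    [5, [0.077, -0.022, 0], [0, 0, 0]],
    [5, [0, 0, 0], [0, 0, 0]],
  ],
)

```text
time_s: 12.1
ee_pos: [440.9, -102.2, 125.6]
ee_rot: [180.0, 0.0, 163.8]
force: [-0.6, 0.2, -0.5]
gripper_width: 16.0
gripper_force: 40.1
```

move_arm(
  motion=[
    [5, [0.077, -0.022, 0.01], [0, 0, 0]],
    [5, [0, 0, 0], [0, 0, 0]],
  ],
)

```text
time_s: 12.27
ee_pos: [442.8, -102.7, 126.0]
ee_rot: [180.0, 0.0, 163.8]
force: [0.1, 1.4, -0.2]
gripper_width: 15.4
gripper_force: 40.1
```

move_arm(
  motion=[
    [5, [0.077, -0.022, 0], [0, 0, 0]],
    [5, [0, 0, 0], [0, 0, 0]],
  ],
)

```text
time_s: 12.43
ee_pos: [444.8, -103.3, 125.9]
ee_rot: [180.0, 0.0, 163.8]
force: [0.2, -0.7, 0.2]
gripper_width: 15.3
gripper_force: 40.1
```

move_arm(
  motion=[
    [5, [0.077, -0.022, 0], [0, 0, 0]],
    [5, [0, 0, 0], [0, 0, 0]],
  ],
)

```text
time_s: 12.6
ee_pos: [446.7, -103.8, 125.9]
ee_rot: [180.0, 0.0, 163.8]
force: [-0.5, -0.1, -0.5]
gripper_width: 15.6
gripper_force: 40.1
```

move_arm(
  motion=[
    [5, [0.077, -0.022, 0], [0, 0, 0]],
    [5, [0, 0, 0], [0, 0, 0]],
  ],
)

```text
time_s: 12.77
ee_pos: [448.6, -104.4, 125.9]
ee_rot: [180.0, 0.0, 163.8]
force: [0.2, -0.6, 0.0]
gripper_width: 15.7
gripper_force: 40.1
```

move_arm(
  motion=[
    [5, [0.077, -0.022, 0], [0, 0, 0]],
    [5, [0, 0, 0], [0, 0, 0]],
  ],
)

```text
time_s: 12.93
ee_pos: [450.5, -105.0, 125.9]
ee_rot: [180.0, 0.0, 163.8]
force: [0.7, 0.7, 0.4]
gripper_width: 15.9
gripper_force: 40.1
```

move_arm(
  motion=[
    [5, [0.115, -0.033, 0], [0, 0, 0]],
    [5, [0.115, -0.033, 0], [0, 0, 0]],
    [5, [0.115, -0.033, 0], [0, 0, 0]],
    [5, [0, 0, 0], [0, 0, 0]],
  ],
)

```text
time_s: 13.27
ee_pos: [459.6, -107.5, 125.9]
ee_rot: [180.0, 0.0, 163.8]
force: [0.2, 0.2, 0.8]
gripper_width: 15.9
gripper_force: 40.1
```

move_arm(
  motion=[
    [5, [0.115, -0.033, 0], [0, 0, 0]],
    [5, [0.115, -0.033, 0], [0, 0, 0]],
    [5, [0.115, -0.033, 0], [0, 0, 0]],
    [5, [0, 0, 0], [0, 0, 0]],
  ],
)

```text
time_s: 13.6
ee_pos: [468.2, -110.0, 125.9]
ee_rot: [180.0, 0.0, 163.8]
force: [0.7, 0.1, -0.2]
gripper_width: 16.0
gripper_force: 40.1
```

move_arm(
  motion=[
    [5, [0.115, -0.033, 0], [0, 0, 0]],
    [5, [0.115, -0.033, 0], [0, 0, 0]],
    [5, [0.077, -0.022, 0], [0, 0, 0]],
    [5, [0, 0, 0], [0, 0, 0]],
  ],
)

```text
time_s: 13.93
ee_pos: [475.6, -112.0, 125.9]
ee_rot: [180.0, 0.0, 163.8]
force: [-0.4, 0.3, -0.4]
gripper_width: 15.6
gripper_force: 40.1
```

move_arm(
  motion=[
    [5, [0.077, -0.022, 0], [0, 0, 0]],
    [5, [0.038, -0.011, 0], [0, 0, 0]],
    [5, [0, 0, 0], [0, 0, 0]],
  ],
)

```text
time_s: 14.18
ee_pos: [477.5, -112.1, 125.5]
ee_rot: [179.9, -0.1, 163.8]
force: [-0.3, 3.5, -1.0]
gripper_width: 15.9
gripper_force: 40.1
```

move_arm(
  motion=[
    [5, [0.058, -0.017, 0], [0, 0, 0]],
    [5, [0, 0, 0], [0, 0, 0]],
  ],
)

```text
time_s: 14.35
ee_pos: [478.9, -112.6, 125.5]
ee_rot: [179.9, -0.1, 163.8]
force: [-0.9, 4.7, 1.2]
gripper_width: 15.4
gripper_force: 40.1
```

move_arm(
  motion=[
    [5, [0.058, -0.017, 0], [0, 0, 0]],
    [5, [0, 0, 0], [0, 0, 0]],
  ],
)

```text
time_s: 14.52
ee_pos: [481.1, -113.2, 125.8]
ee_rot: [179.9, -0.0, 163.8]
force: [-0.5, 6.7, -0.8]
gripper_width: 15.5
gripper_force: 40.2
```

move_arm(
  motion=[
    [5, [0.058, -0.017, 0], [0, 0, 0]],
    [5, [0, 0, 0], [0, 0, 0]],
  ],
)

```text
time_s: 14.68
ee_pos: [481.6, -113.3, 125.7]
ee_rot: [179.9, -0.1, 163.8]
force: [-2.2, 6.0, -2.0]
gripper_width: 15.8
gripper_force: 40.2
```

move_arm(
  motion=[
    [5, [0.058, -0.017, 0], [0, 0, 0]],
    [5, [0, 0, 0], [0, 0, 0]],
  ],
)

```text
time_s: 14.85
ee_pos: [483.2, -113.5, 125.5]
ee_rot: [179.9, -0.1, 163.8]
force: [-0.9, 5.2, -0.2]
gripper_width: 15.8
gripper_force: 40.2
```

move_arm(
  motion=[
    [5, [0.058, -0.017, 0], [0, 0, 0]],
    [5, [0, 0, 0], [0, 0, 0]],
  ],
)

```text
time_s: 15.02
ee_pos: [486.3, -114.4, 126.0]
ee_rot: [179.9, 0.1, 163.8]
force: [2.5, 6.0, -1.0]
gripper_width: 15.5
gripper_force: 40.1
```

move_arm(
  motion=[
    [5, [0.058, -0.017, 0], [0, 0, 0]],
    [5, [0, 0, 0], [0, 0, 0]],
  ],
)

```text
time_s: 15.18
ee_pos: [489.2, -115.4, 126.5]
ee_rot: [179.9, 0.3, 163.8]
force: [4.0, 3.6, -0.3]
gripper_width: 15.6
gripper_force: 40.0
```

move_arm(
  motion=[
    [5, [0.058, -0.017, 0], [0, 0, 0]],
    [5, [0, 0, 0], [0, 0, 0]],
  ],
)

```text
time_s: 15.35
ee_pos: [490.3, -116.0, 126.5]
ee_rot: [180.0, 0.3, 163.8]
force: [3.8, 3.8, -0.5]
gripper_width: 15.2
gripper_force: 40.0
```

move_arm(
  motion=[
    [5, [0.058, -0.017, 0], [0, 0, 0]],
    [5, [0, 0, 0], [0, 0, 0]],
  ],
)

```text
time_s: 15.52
ee_pos: [491.2, -116.6, 126.3]
ee_rot: [180.0, 0.2, 163.8]
force: [4.8, 2.3, -1.8]
gripper_width: 15.6
gripper_force: 40.0
```

move_arm(
  motion=[
    [5, [0.058, -0.017, 0], [0, 0, 0]],
    [5, [0, 0, 0], [0, 0, 0]],
  ],
)

```text
time_s: 15.68
ee_pos: [491.8, -116.9, 126.0]
ee_rot: [180.0, 0.1, 163.8]
force: [3.1, 2.4, -1.3]
gripper_width: 15.9
gripper_force: 40.0
```

move_arm(
  motion=[
    [5, [0.058, -0.017, 0], [0, 0, 0]],
    [5, [0, 0, 0], [0, 0, 0]],
  ],
)

```text
time_s: 15.85
ee_pos: [492.7, -117.3, 125.8]
ee_rot: [-180.0, 0.0, 163.8]
force: [3.0, 2.6, -1.7]
gripper_width: 15.6
gripper_force: 40.0
```

move_arm(
  motion=[
    [5, [0.04, -0.011, 0], [0, 0, 0]],
    [5, [0, 0, 0], [0, 0, 0]],
  ],
)

```text
time_s: 16.02
ee_pos: [493.3, -117.7, 125.8]
ee_rot: [-180.0, -0.0, 163.8]
force: [1.6, 1.9, -1.2]
gripper_width: 15.4
gripper_force: 40.0
```

move_arm(
  motion=[
    [5, [0.03, -0.008, 0], [0, 0, 0]],
    [5, [0, 0, 0], [0, 0, 0]],
  ],
)

```text
time_s: 16.18
ee_pos: [493.8, -118.0, 125.8]
ee_rot: [-179.9, -0.0, 163.8]
force: [1.3, 1.0, -0.8]
gripper_width: 15.7
gripper_force: 40.0
```

move_arm(
  motion=[
    [20, [0, 0, 0], [0, 0, 0]],
    [26, [0, 0, 0], [0, 0, 0]],
    [36, [0, 0, 0], [0, 0, 0]],
    [36, [0, 0, 0], [0, 0, 0]],
    [36, [0, 0, 0.3], [0, 0, 0]],
    [36, [0, 0, 0.6], [0, 0, 0]],
    [36, [0, 0, 1], [0, 0, 0]],
    [36, [-0.5, 0.2, 1], [0, 0, 0]],
    [36, [-0.8, -0.4, 1], [0, 0, 0]],
    [36, [-0.8, -0.8, 0], [0, 0, 0]],
    [36, [-0.8, -0.8, 0], [0, 0, 0]],
    [36, [0, 0, 0], [0, 0, 0]],
    [36, [0, 0, 0], [0, 0, 0]],
  ],
)

```text
time_s: 17.27
ee_pos: [421.3, -163.1, 224.2]
ee_rot: [180.0, 0.1, 163.7]
force: [0.6, -0.0, 0.4]
gripper_width: 36.2
gripper_force: 0.0
```

```bash
python3 - <<'E'
from h import *
print(state()['ee_pos'],state()['force'])
t=grab_frame("top");s=grab_frame("scene");cv2.imwrite("pics/t4.png",t);cv2.imwrite("pics/s4.png",s)
a=t[170:225,320:400];b=s[95:150,165:245]
cv2.imwrite("pics/c4.png",np.vstack([cv2.resize(x,(432,297),interpolation=2) for x in(a,b)]))
E
```

```text
[ 421.25103074 -163.08087059  224.19879666] [ 0.5527211  -0.02408878  0.3536852 ]
```

View pics/c4.png

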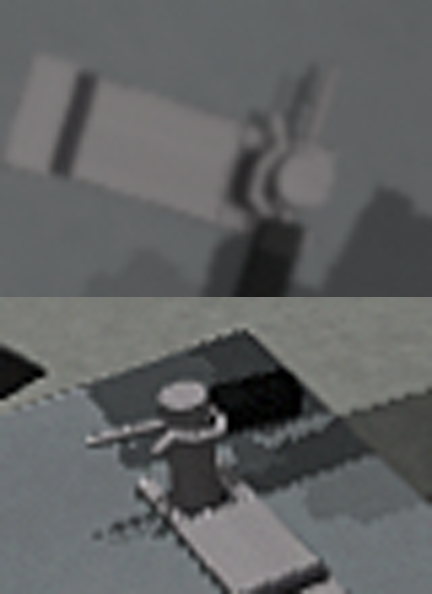

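The clip's leg runs through the pin, with its tip at (330,65) in the top part and (90,441) in the scene part. The bow wraps the pin and the strap is flat. I'll check the seat depth once, then hand in.

```bash
python3 - <<'E'
from h import *
t=camera_info("top");s=camera_info("scene")
P=np.array([523.6,-126.4,131.6]);e=np.array([.9605,-.2775,0])
f=lambda u,v,o:((u+.5)/5.4-.5+o[0],(v+.5)/5.4-.5+o[1])
q=onz(s,*f(88,441-297,(165,95)),131.6);print("tip scene",q,(q-P)@e)
q=onz(t,*f(330,62,(320,170)),131.6);print("tip top",q,(q-P)@e)
print("expected tip",proj(s,P+44*e),f(88,144,(165,95)),proj(t,P+44*e),f(330,62,(320,170)))
E
```

```text
tip scene [ 558.79318746 -146.14006845  131.6       ] 39.28092555228403
tip top [ 564.73511461 -137.83414737  131.6       ] 42.683253479558005
expected tip (np.float64(180.6890783475296), np.float64(124.0322570050867)) (180.88888888888889, 121.25925925925925) (np.float64(381.1026386177981), np.float64(180.48639776017225)) (380.7037037037037, 181.07407407407408)
```

```bash
python3 -c "
from workcell import *
print(job_done())"
```

```text
the job is handed in; nothing more can be done
None
```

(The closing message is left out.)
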